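Slide the tub lid out over the ledge

ROBOT

A 6-joint arm with a two-finger parallel gripper is mounted at the origin on the work surface. World frame = base frame: x ahead of the robot, y to its left, z up, the work surface at z = 0. Lengths are in m, angles in rad, forces in N, time in s.
With the tool pointing down it reaches from about 0.35 to 0.975 m from the base axis. Payload 4.9 kg.
Tool frame: the origin (TCP) lies at the very end of the fingers, on their centre line; the grasp point (between the pads) lies 19 mm behind it; z points along the fingers, y is the line along which they close (so a half turn about z gives the same grasp; the last joint's range is limited). The gripper opens to 85 mm and grips with 20 to 120 N. Pads are 22 mm wide; open, the fingers measure 114 mm over their backs; the gripper's body (76 mm by 85 mm) begins 54 mm behind the grasp point. The pads swing forward as they close: fully open they stand 13 mm farther back than shut.
Start: joints at [-1.226, 0.053, 1.613, -0, 1.476, -0.119], TCP at [0.28, -0.559, 0.231] pointing down, gripper open.
Joint ranges: [-3.01, 3.01], [-1.01, 2.22], [0.06, 2.58], [-1.02, 4.17], [0.09, 2.62], [-3.14, 3.14]. Speed limits (rad/s): [2.57, 2.57, 3.14, 3.14, 3.14, 3.14].

INTERFACE

Orientations are given as a unit quaternion [w, x, y, z].
In Python, from plant import state, optics, ticket, nets gives the robot as it stands. The module is installed in compiled form; this text tells all that it offers.
- The arm moves only by the shell command python3 -m inch 'ROWS' [OPENING]. ROWS is JSON, a list of rows, each an object of numbers: "dx", "dy", "dz": the shift along the tool's x, y, z as a fraction of full scale; "rx", "ry", "rz": the turn, a rotation vector about the tool's x, y, z as a fraction of full scale. In form: [{"dx": .., "dy": .., "dz": .., "rx": .., "ry": .., "rz": ..}, ...]. A call has 1 to 5 rows; each row is the pose to reach, as a shift and turn from the pose commanded when the call began, along the tool's axes at that moment; what a row does not reach only later rows make up. Full scale, the value 1, is 0.8 m for a shift and 1.5 rad for a turn. A row lasts 1/10 s, in which the tool goes at most 50 mm and 8.59 degrees, less where a joint would pass 70% of its speed; a pose out of reach is approached as far as the arm can. A call with a number of a shift or a turn outside -1 to 1 is refused whole. A call with a gripper value outside its range is refused whole. OPENING is the opening, from -1 (shut) to 1 (fully open), set as the call begins (- or left out, the last holds). The fingers move at their own pace and stop on an object; the grip force is fixed at half the most. Time passes only in rows, so rows that repeat a pose let the fingers close. It gives the time, the measured TCP pose, the force, the opening and the grip force at its end, in the units of the state.
- state(): the state, without advancing time (a new reading comes with each control period).
- optics.grab_frame(name): name is "scene" or "top"; returns the picture (420x560x3 uint8, red, green, blue); there is no depth.
- optics.camera_info(name): a dict with "fx", "fy", "cx", "cy" (pixels), "k1" (the pictures are not rectified: a ray, as slopes to the right and down, at radius r is drawn at 1 + k1 r^2 times it, then the intrinsics apply), "R" (3x3) and "t" (3): a world point X has camera coordinates R X + t. Camera axes: x right, y down, z forward; pixel columns grow to the right and rows downward; lengths in m; the calibration is good to about 2 mm. A picture is of the moment at which its call begins. camera_info takes no time and is no camera call.
- ticket.job_done(): hands the job in; it is judged then, once.
Trained networks look in the newest picture that a camera, given by its name, has taken for a name from the list of things; names that differ only in an ending like _2 or _b are one class to them, and where a whole thing is asked for, a point or a joint stands for the part that bears it (a point fixed in the world has none). Each returns a list of dicts, best first, with "confidence" (0 to 1); they miss things now and then, are a little off and sometimes report something else, mostly with a low value. They report only what shows in the picture. A call takes as long as a camera call. They do not tell look-alikes from the thing itself.
- nets.boxes_of(camera, name): "bbox" ([centre column, centre row, width, height] in pixels, round what is visible of it).
- nets.outline_of(camera, name): "pixels" (420x560 bool, what is visible of it) and "bbox" ([centre column, centre row, width, height] in pixels, round what is visible of it).
The state is a dict: "time": time; "joint_pos": joint angles; "joint_vel": joint speeds; "joint_efforts": joint torques, N m; "tool_pos": TCP position; "tool_rot": TCP orientation; "contact_force": force on the tool from outside, world axes, zero at the start; "ft_torque": the same for the moment, N m; "gripper_width": opening from 0.0 (shut) to 1.0 (fully open); "grasp_force": force on a finger pad.
Only numpy, scipy, OpenCV 4.12 (cv2) and the standard library are available. Lean on these libraries where they do the work, as an engineer would, in place of code of your own. Each camera call takes 0.05 s, during which the arm holds its last target. There are 200 camera calls.

TASK

On the wooden ledge of the olive counter, push the rectangular white tub lid with your fingertips towards the customers' edge (the ledge's long edge on the side away from the robot) until about 4 cm of it hangs out over that edge, with the lid's long side parallel to the edge, so that it can be taken from below. Slide it only: do not lift, tip or drop it. Leave the round lid, the jar, the weight and everything else standing where they are, and finish with the lid at rest and your hand clear.

Things in the scene. Friction and masses are not known exactly. Their poses are not given: they have to be found in the camera images.
- ledge: fixed raised wooden board, 260 mm (its x) by 600 mm (its y), flat top 50 mm above the counter, nothing along its rims. Origin: under its centre, on the counter. Its x axis points away from the robot to the customers' edge, its y along that edge; it stands turned a little differently each time
- ledge_edge (a point): middle of the ledge's customers' edge, on the ledge's top surface (50 mm above the counter); axes as the ledge's
- lid: the rectangular tub lid to push: white plastic, flat, 130 mm (its x) by 170 mm (its y, the long side), 7 mm thick, 0.10 to 0.20 kg, lying loose on the ledge's top, in its left or its right half, turned up to 0.2 rad from the ledge. Origin: centre of its underside. Its x axis points roughly towards the customers' edge. It slides with ordinary plastic-on-wood friction (1 to 2 N to push)
- lid_front (a point): middle of the lid's leading long side (65 mm from the lid's centre along its x), on its underside; its x beyond ledge_edge, in the ledge's frame, is the overhang
- round_lid: flat round tub lid, white plastic, 120 mm across, 7 mm thick, lying on the ledge; not the one to push. Origin: centre of its underside
- jar: small amber glass jar with steel cap, 48 mm across, 75 mm tall, loose, standing on the ledge between the two lid places; leave it. Origin: centre of its underside
- weight: small brass scale weight with a knob, 36 mm across, 48 mm tall, loose, standing on the ledge near its far edge between the two lid places; leave it. Origin: centre of its underside
- cup: white plastic cup, 90 mm across, 70 mm tall, loose on the counter left of the ledge; leave it. Origin: centre of its underside
- can: upright can, 74 mm across, 110 mm tall, loose on the counter right of the ledge; leave it. Origin: centre of its underside
- spoon: steel serving spoon, 240 mm long, lying on the counter to the right; leave it. Origin: under the spoon
Things that resemble listed ones, but are neither listed nor needed, are in the scene too. What is shaped like the lid but red is not meant.

How it is judged:
By the outcome, as a careful person would: the job done as asked, in the order asked, and still so for the second after the job is handed in, with the robot touching nothing.
It also fails if it takes over 40 s, if anything falls off the work surface, if the arm or the gripper's body presses on something with over 40 N, if the wrist force passes 120 N, or if a joint passes its speed limit or range.

## Working session

There is one attempt and no reset: what is moved stays moved. The work goes in short steps, Python scripts to look and compute and a shell command to move; the robot and the scene stay as the last step left them, time stands still between calls to the robot, and variables do not carry over. Pictures are saved under pics/ and viewed, at most 10 in all, crops included, and the job is handed in when it is done.

```bash
mkdir -p pics; python3 - <<'E'
from plant import state, optics, nets
import cv2,numpy as np
ims=[optics.grab_frame(n)[:,:,::-1] for n in("scene","top")]
for n,i in zip(("scene","top"),ims): cv2.imwrite(f"pics/{n}0.png",i)
for n in("scene","top"):
    c=optics.camera_info(n); print(n,{k:np.round(v,3).tolist() for k,v in c.items()})
for n in ("lid","ledge","round_lid","jar","weight"):
    for d in nets.boxes_of("top",n): print(n,np.round(d["bbox"],1),round(d["confidence"],2))
print({k:np.round(v,3).tolist() for k,v in state().items()})
E
```

```text
scene {'fx': 511.563, 'fy': 511.563, 'cx': 283.461, 'cy': 207.153, 'k1': -0.043, 'R': [[0.866, 0.5, -0.005], [0.4, -0.699, -0.592], [-0.3, 0.511, -0.806]], 't': [-0.369, -0.148, 1.632]}
top {'fx': 531.771, 'fy': 531.771, 'cx': 282.068, 'cy': 211.293, 'k1': -0.184, 'R': [[0.027, -1.0, 0.0], [-0.985, -0.027, -0.171], [0.171, 0.004, -0.985]], 't': [-0.019, 0.441, 1.713]}
lid [196.6 273.   55.5  49.6] 0.78
lid [162.8 144.1  52.4  37.2] 0.66
lid [241.4 174.6  54.9  44.8] 0.6
ledge [283.4 192.4 191.9 108.9] 0.71
round_lid [336.9 190.   35.9  34.6] 0.62
jar [417.7 171.6  29.6  28.9] 0.72
jar [286.  211.7  14.7  17.8] 0.66
weight [290.9 170.9  11.5  10.6] 0.39
{'time': 0.35, 'joint_pos': [-1.226, 0.053, 1.613, 0.0, 1.476, -0.119], 'joint_vel': [-0.001, -0.002, -0.004, 0.003, -0.0, -0.001], 'joint_efforts': [0.001, -39.303, -36.975, -0.0, 0.003, -0.0], 'tool_pos': [0.28, -0.559, 0.231], 'tool_rot': [-0.0, 0.973, 0.23, -0.0], 'contact_force': [0.146, 0.693, 0.689], 'ft_torque': [0.041, 0.048, 0.057], 'grasp_force': 0.0, 'gripper_width': 1.004}
```

View pics/top0.png

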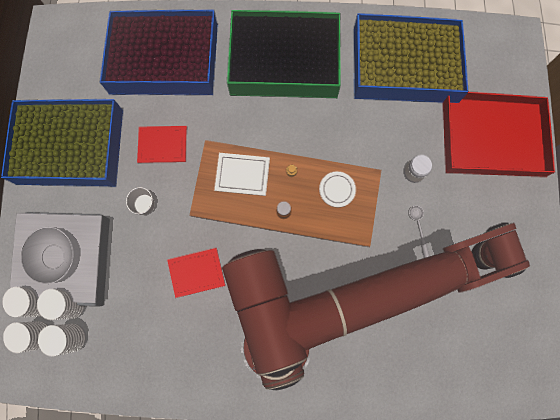

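View pics/scene0.png

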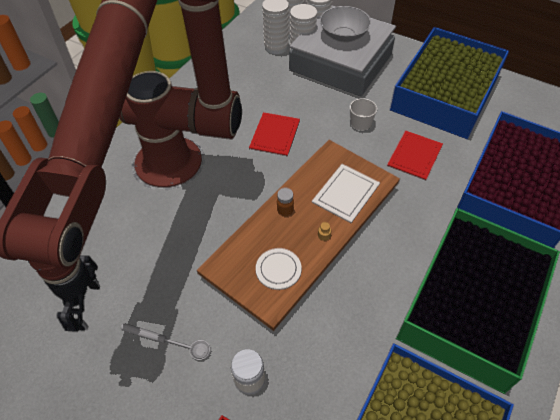

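The top view shows the white rectangular lid at (241,174) in the ledge's left half. The weight is at (291,170), the jar at (284,209) and the round lid at (337,190). The lid-shaped red items at (162,144) and (196,273) are decoys. Next I measure the lid and ledge in both cameras.

```bash
cat > h.py <<'E'
from plant import state, optics, nets
import cv2,numpy as np
from scipy.optimize import least_squares
def world(cam,uv,z):
    c=optics.camera_info(cam); K=np.array([[c["fx"],0,c["cx"]],[0,c["fy"],c["cy"]],[0,0,1]])
    # undistort: drawn = s*(1+k1 r^2)
    p=cv2.undistortPoints(np.array(uv,float).reshape(-1,1,2),K,np.array([c["k1"],0,0,0.]),None,None).reshape(-1,2)
    R=np.array(c["R"]);t=np.array(c["t"]); d=np.c_[p,np.ones(len(p))]@R; o=-R.T@t
    return o+d*((z-o[2])/d[:,2])[:,None]
def contour(cam,m,z):
    cs=max(cv2.findContours(m.astype(np.uint8),cv2.RETR_EXTERNAL,cv2.CHAIN_APPROX_NONE)[0],key=cv2.contourArea)
    return world(cam,cs.reshape(-1,2),z)[:,:2]
def fitrect(P,L,W,pad):
    # fit rectangle of known size (L x along, W y) ; pad = half pixel growth
    r=cv2.minAreaRect((P*1000).astype(np.float32)); 
    def f(v):
        c,s=np.cos(v[2]),np.sin(v[2]); q=(P-v[:2])@np.array([[c,-s],[s,c]])
        a=np.abs(q)-np.array([L/2,W/2])+pad
        return np.where((a>0).any(1),np.linalg.norm(np.maximum(a,0),axis=1),a.max(1))
    s=least_squares(f,[*(np.array(r[0])/1000),-0.15],loss="soft_l1",f_scale=.002)
    return s.x, np.sqrt(np.mean(f(s.x)**2)), np.sort(r[1])
def lidmask(img,near,cam):
    h=cv2.cvtColor(img,cv2.COLOR_RGB2HSV); m=((h[...,1]<60)&(h[...,2]>140)).astype(np.uint8)
    m=cv2.morphologyEx(m,cv2.MORPH_CLOSE,np.ones((5,5)))
    n,l=cv2.connectedComponents(m); return l==l[near[1],near[0]]
def overhang(led,lid):
    c,s=np.cos(led[2]),np.sin(led[2]); d=np.array(lid[:2])-led[:2]
    x=c*d[0]+s*d[1]; y=-s*d[0]+c*d[1]; a=lid[2]-led[2]
    return x+.065*np.cos(a)-.13, y, a
E
python3 - <<'E'
from h import *
for cam,near in(("top",(241,174)),("scene",(347,192))):
    im=optics.grab_frame(cam)
    px=.5*1.6/530
    for name,z,L,W in(("lid",.057,.13,.17),("ledge",.05,.26,.6)):
        for d in nets.outline_of(cam,name):
            P=contour(cam,d["pixels"],z); x,e,s=fitrect(P,L,W,px); print(cam,name,round(d["confidence"],2),np.round(d["bbox"]),x.round(4),"rms",e.round(4),s)
    m=lidmask(im,near,cam); x,e,s=fitrect(contour(cam,m,.057),.13,.17,px); print(cam,"color",m.sum(),x.round(4),e.round(4),s)
    for name,z in(("round_lid",.057),("jar",.125),("weight",.098)):
        for d in nets.boxes_of(cam,name): print(cam,name,round(d["confidence"],2),world(cam,[d["bbox"][:2]],z).round(3))
E
```

```text
top lid 0.97 [242. 174.  51.  45.] [ 0.5606  0.1294 -0.075 ] rms 0.0013 [132.44606018 171.74517822]
top lid 0.7 [196. 272.  57.  50.] [0.2316 0.2659 0.2544] rms 0.0028 [128.92709351 167.36720276]
top lid 0.64 [162. 143.  49.  38.] [0.6597 0.4057 0.0131] rms 0.0045 [123.85480499 164.65740967]
top ledge 0.64 [285. 194. 193. 106.] [ 0.5032 -0.0167 -0.1458] rms 0.002 [267.18603516 602.62768555]
top ledge 0.32 [416. 170.  30.  30.] [ 0.8774 -0.4431  1.2496] rms 0.0243 [ 73.75190735 110.94647217]
top color 1979 [ 0.5611  0.1296 -0.0735] 0.001 [130.76356506 170.58103943]
top round_lid 0.63 [[ 0.511 -0.185  0.057]]
top jar 0.72 [[ 0.423 -0.016  0.125]]
scene lid 0.76 [415. 156.  53.  47.] [0.6821 0.3647 0.0474] rms 0.0025 [124.6135788  171.19099426]
scene lid 0.74 [276. 135.  45.  42.] [0.2638 0.2264 0.2799] rms 0.0018 [128.31990051 171.94128418]
scene lid 0.72 [344. 194.  67.  61.] [ 0.5634  0.125  -0.0704] rms 0.0019 [133.66331482 174.81401062]
scene lid 0.47 [284. 200.  18.  27.] [ 0.4865  0.0486 -1.3448] rms 0.0174 [45.84247589 96.62499237]
scene ledge 0.6 [298. 236. 209. 191.] [ 0.509  -0.0238 -0.1469] rms 0.0044 [270.14474487 611.39300537]
scene ledge 0.23 [345. 196.  65.  52.] [ 0.3769 -0.0292 -0.5227] rms 0.0443 [134.29806519 177.78741455]
scene color 2109 [ 0.562   0.1282 -0.076 ] 0.0012 [131.67044067 171.52490234]
scene round_lid 0.96 [[ 0.527 -0.193  0.057]]
scene jar 0.82 [[ 0.453 -0.039  0.125]]
scene weight 0.76 [[ 0.588 -0.06   0.098]]
scene weight 0.23 [[ 0.446 -0.021  0.098]]
```

```bash
cat >> h.py <<'E'
def faredge(cam,led,z=.05):
    # project sample lines across the far edge, find strongest wood->grey transition in saturation
    c=optics.camera_info(cam); K=np.array([[c["fx"],0,c["cx"]],[0,c["fy"],c["cy"]],[0,0,1]])
    im=optics.grab_frame(cam); S=cv2.cvtColor(im,cv2.COLOR_RGB2HSV)[...,1].astype(np.float32)
    rv=cv2.Rodrigues(np.array(c["R"]))[0]; cs,sn=np.cos(led[2]),np.sin(led[2]); off=np.arange(-.03,.03,.0005); pts=[]
    for y in np.r_[-.27:.27:.01]:
        q=np.stack([.13+off,np.full_like(off,y)],1)@np.array([[cs,sn],[-sn,cs]])+led[:2]
        uv=cv2.projectPoints(np.c_[q,np.full(len(q),z)],rv,np.array(c["t"]),K,np.array([c["k1"],0,0,0.]))[0].reshape(-1,2).astype(np.float32)
        s=cv2.remap(S,uv[:,:1].copy(),uv[:,1:].copy(),cv2.INTER_LINEAR).ravel()
        k=np.where((s[:-1]>=75)&(s[1:]<75))[0]
        if len(k): pts.append([y,off[k[-1]]])
    return np.array(pts)
E
python3 - <<'E'
from h import *
led=[.504,-.018,-.146]
for cam in("top","scene"):
    p=faredge(cam,led); 
    v=cv2.fitLine(p.astype(np.float32),cv2.DIST_HUBER,0,.01,.01).ravel(); m=v[1]/v[0]
    print(cam,len(p),"far edge off at y=0 (mm)",1000*(v[3]-m*v[2]),"slope",m,"res",np.median(abs(p[:,1]-v[3]-m*(p[:,0]-v[2]))), "yaw",led[2]-m)
print(overhang(led,[.5613,.129,-.075]))
st=state(); from scipy.spatial.transform import Rotation as Ro
w,*q=st["tool_rot"]; R=Ro.from_quat([*q,w])
c,s=np.cos(-.146),np.sin(-.146); t=np.array(led[:2])+[c*-.065-s*.154,s*-.065+c*.154]
print("target",t,"units",R.inv().apply(np.r_[t,.11]-st["tool_pos"])/.8)
E
```

```text
top 54 far edge off at y=0 (mm) 0.7561619 slope -0.0008139404 res 0.0003294165591842459 yaw -0.14518605
scene 54 far edge off at y=0 (mm) 6.4605055 slope -0.0003388769 res 6.491036520747947e-05 yaw -0.14566112
(np.float64(-0.029859216937132005), np.float64(0.15377216581259873), 0.071)
target [0.46209575 0.1438179 ] units [ 0.59697379 -0.68361811  0.15167151]
```

```bash
python3 -m inch '[{"dx":0.12,"dy":-0.137,"rz":0.082},{"dx":0.24,"dy":-0.274,"rz":0.164},{"dx":0.36,"dy":-0.41,"rz":0.246},{"dx":0.48,"dy":-0.547,"rz":0.328},{"dx":0.597,"dy":-0.684,"rz":0.406}]' 1; python3 -c "
from plant import state;print(state())"
```

```text
{'time': 1.05, 'joint_pos': array([-1.22599448e+00,  5.26858490e-02,  1.61290365e+00,  4.00940946e-05,
        1.47602100e+00, -1.18971656e-01]), 'joint_vel': array([-8.02313955e-04, -5.20361986e-04, -6.39458829e-06,  1.10065037e-03,
       -7.00830226e-04, -3.46665135e-05]), 'joint_efforts': array([-2.60845018e-04, -3.93684626e+01, -3.70481443e+01, -1.35558321e-04,
        3.46736497e-04,  1.66528700e-06]), 'tool_pos': array([ 0.27959671, -0.55894519,  0.23131017]), 'tool_rot': array([-1.11169588e-05,  9.73234961e-01,  2.29812338e-01,  1.88243320e-05]), 'contact_force': array([-0.27659427, -0.3521234 ,  0.13203684]), 'ft_torque': array([-0.00378265,  0.01122213,  0.02324377]), 'grasp_force': 0.0, 'gripper_width': 1.0054959089110003}validation failed for argument at $[0]...
```

```bash
python3 -m inch '[{"dx":0.04,"dy":-0.045,"dz":0,"rx":0,"ry":0,"rz":0.027},{"dx":0.08,"dy":-0.091,"dz":0,"rx":0,"ry":0,"rz":0.054},{"dx":0.12,"dy":-0.137,"dz":0,"rx":0,"ry":0,"rz":0.081},{"dx":0.16,"dy":-0.182,"dz":0,"rx":0,"ry":0,"rz":0.108},{"dx":0.2,"dy":-0.228,"dz":0,"rx":0,"ry":0,"rz":0.135}]' 1
```

```text
time: 1.55
tool_pos: [0.3412, -0.3225, 0.2314]
tool_rot: [0.0, 0.992, 0.129, 0.0]
contact_force: [0.7, 0.3, -0.0]
gripper_width: 0.999
grasp_force: 0.0
```

```bash
cat >> h.py <<'E'
from scipy.spatial.transform import Rotation as Ro
LED=np.array([.5047,-.018,-.1452])
def go(xl,yl,z):
    "units to reach ledge-frame point xl,yl at height z, tool x along ledge x"
    st=state(); w,*q=st["tool_rot"]; R=Ro.from_quat([*q,w]); c,s=np.cos(LED[2]),np.sin(LED[2])
    t=np.r_[LED[:2]+[c*xl-s*yl,s*xl+c*yl],z]
    G=Ro.from_euler("z",LED[2])*Ro.from_euler("x",np.pi)
    d=np.array(st["tool_pos"])-np.r_[LED[:2],0]
    print("tcp in ledge",np.round([c*d[0]+s*d[1],-s*d[0]+c*d[1],d[2]],4))
    print("shift",(R.inv().apply(t-st["tool_pos"])/.8).round(4),"turn",((R.inv()*G).as_rotvec()/1.5).round(4), "mm",np.linalg.norm(t-st["tool_pos"])*1000)
E
python3 -c "
from h import *;go(-.065,.154,.23)"
```

```text
tcp in ledge [-0.1177 -0.325   0.2314]
shift [ 0.296  -0.5246  0.0017] turn [ 2.000e-04 -3.000e-04  2.694e-01] mm 481.8698707183854
```

```bash
python3 -m inch '[{"dx":0.03,"dy":-0.053,"dz":0,"rx":0,"ry":0,"rz":0.03},{"dx":0.06,"dy":-0.106,"dz":0,"rx":0,"ry":0,"rz":0.06},{"dx":0.09,"dy":-0.16,"dz":0,"rx":0,"ry":0,"rz":0.09},{"dx":0.12,"dy":-0.213,"dz":0,"rx":0,"ry":0,"rz":0.12},{"dx":0.15,"dy":-0.265,"dz":0,"rx":0,"ry":0,"rz":0.14}]' 1; python3 -c "
from h import *;go(-.065,.154,.23)"
```

```text
time: 2.05
tool_pos: [0.4024, -0.0866, 0.2317]
tool_rot: [0.0, 1.0, 0.025, 0.001]
contact_force: [0.8, -0.5, 0.5]
gripper_width: 0.997
grasp_force: 0.0
tcp in ledge [-0.0913 -0.0826  0.2317]
shift [ 0.0895 -0.2839  0.0021] turn [ 0.0003 -0.001   0.1298] mm 238.11556091422335
```

```bash
python3 -m inch '[{"dx":0.018,"dy":-0.057,"dz":0,"rx":0,"ry":0,"rz":0.026},{"dx":0.036,"dy":-0.114,"dz":0,"rx":0,"ry":0,"rz":0.052},{"dx":0.054,"dy":-0.17,"dz":0,"rx":0,"ry":0,"rz":0.078},{"dx":0.072,"dy":-0.227,"dz":0,"rx":0,"ry":0,"rz":0.104},{"dx":0.089,"dy":-0.283,"dz":0,"rx":0,"ry":0,"rz":0.13}]' 1;  python3 -m inch '[{"dx":0,"dy":0,"dz":0.05,"rx":0,"ry":0,"rz":0},{"dx":0,"dy":0,"dz":0.1,"rx":0,"ry":0,"rz":0},{"dx":0,"dy":0,"dz":0.15,"rx":0,"ry":0,"rz":0},{"dx":0,"dy":0,"dz":0.18,"rx":0,"ry":0,"rz":0},{"dx":0,"dy":0,"dz":0.18,"rx":0,"ry":0,"rz":0}]' 1; python3 - <<'E'
from h import *;go(-.065,.154,.07)
cv2.imwrite("pics/s1.png",cv2.resize(optics.grab_frame("scene")[100:300,200:460,::-1],None,fx=3,fy=3)); 
E
```

```text
time: 2.55
tool_pos: [0.4619, 0.1435, 0.2317]
tool_rot: [-0.0, 0.997, -0.072, 0.001]
contact_force: [1.1, -1.3, 0.8]
gripper_width: 1.002
grasp_force: 0.0
time: 3.05
tool_pos: [0.4583, 0.1409, 0.083]
tool_rot: [0.001, 0.997, -0.072, -0.004]
contact_force: [-0.1, -0.7, 0.1]
gripper_width: 1.0
grasp_force: 0.0
tcp in ledge [-0.0689  0.1505  0.083 ]
shift [ 0.005  -0.0044  0.0162] turn [0.0017 0.0056 0.0011] mm 13.99190196403055
```

View pics/s1.png

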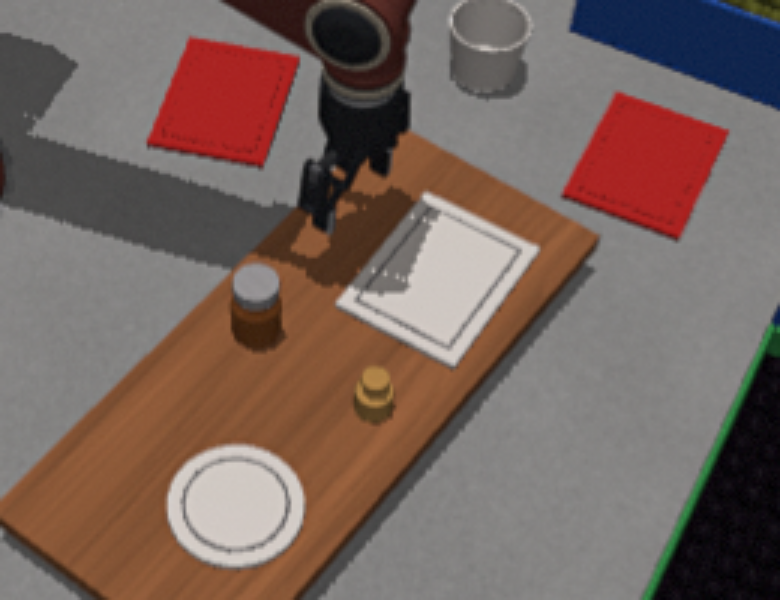

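The crop shows the open fingers (around 318,220 and 380,160) behind the lid's rear edge, clear of the jar at (256,305). Next I lower in small steps, watching the force.

```bash
python3 -m inch '[{"dx":0,"dy":0,"dz":0.008,"rx":0,"ry":0,"rz":0},{"dx":0,"dy":0,"dz":0.016,"rx":0,"ry":0,"rz":0},{"dx":0,"dy":0,"dz":0.025,"rx":0,"ry":0,"rz":0},{"dx":0,"dy":0,"dz":0.03,"rx":0,"ry":0,"rz":0},{"dx":0,"dy":0,"dz":0.03,"rx":0,"ry":0,"rz":0}]' 1; python3 -m inch '[{"dx":0,"dy":0,"dz":0.004,"rx":0,"ry":0,"rz":0},{"dx":0,"dy":0,"dz":0.006,"rx":0,"ry":0,"rz":0},{"dx":0,"dy":0,"dz":0.008,"rx":0,"ry":0,"rz":0},{"dx":0,"dy":0,"dz":0.008,"rx":0,"ry":0,"rz":0}]' 1; python3 - <<'E'
from h import *;go(-.065,.154,.053)
E
```

```text
time: 3.6
tool_pos: [0.4613, 0.1412, 0.0627]
tool_rot: [0.0, 0.997, -0.072, -0.001]
contact_force: [-0.5, 0.1, 0.5]
gripper_width: 0.998
grasp_force: 0.0
time: 4.0
tool_pos: [0.4616, 0.1413, 0.0567]
tool_rot: [0.0, 0.997, -0.072, -0.0]
contact_force: [0.0, 0.3, -0.0]
gripper_width: 1.003
grasp_force: 0.0
tcp in ledge [-0.0657  0.1514  0.0567]
shift [ 0.0008 -0.0032  0.0047] turn [0.     0.0002 0.001 ] mm 4.59398713973194
```

```bash
python3 -m inch '[{"dx":0,"dy":0,"dz":0.003,"rx":0,"ry":0,"rz":0},{"dx":0,"dy":0,"dz":0.006,"rx":0,"ry":0,"rz":0},{"dx":0,"dy":0,"dz":0.006,"rx":0,"ry":0,"rz":0}]' 1; python3 -m inch '[{"dx":0,"dy":0,"dz":0.003,"rx":0,"ry":0,"rz":0},{"dx":0,"dy":0,"dz":0.003,"rx":0,"ry":0,"rz":0}]' 1;  python3 -m inch '[{"dx":0,"dy":0,"dz":0.003,"rx":0,"ry":0,"rz":0},{"dx":0,"dy":0,"dz":0.003,"rx":0,"ry":0,"rz":0}]' 1
```

```text
time: 4.3
tool_pos: [0.4614, 0.1413, 0.0516]
tool_rot: [0.0, 0.997, -0.072, -0.0]
contact_force: [0.9, -0.0, -0.1]
gripper_width: 1.001
grasp_force: 0.0
time: 4.5
tool_pos: [0.4615, 0.1413, 0.0494]
tool_rot: [0.0, 0.997, -0.072, -0.0]
contact_force: [0.8, -0.1, -0.4]
gripper_width: 0.999
grasp_force: 0.0
time: 4.7
tool_pos: [0.4615, 0.1413, 0.047]
tool_rot: [0.0, 0.997, -0.072, -0.0]
contact_force: [-0.4, -0.4, -0.3]
gripper_width: 1.003
grasp_force: 0.0
```

```bash
python3 -m inch '[{"dx":0,"dy":0,"dz":0.003,"rx":0,"ry":0,"rz":0},{"dx":0,"dy":0,"dz":0.006,"rx":0,"ry":0,"rz":0},{"dx":0,"dy":0,"dz":0.006,"rx":0,"ry":0,"rz":0}]' 1; python3 -m inch '[{"dx":0,"dy":0,"dz":0.0025,"rx":0,"ry":0,"rz":0},{"dx":0,"dy":0,"dz":0.0025,"rx":0,"ry":0,"rz":0}]' 1;  python3 -m inch '[{"dx":0,"dy":0,"dz":0.002,"rx":0,"ry":0,"rz":0},{"dx":0,"dy":0,"dz":0.002,"rx":0,"ry":0,"rz":0}]' 1
```

```text
time: 5.0
tool_pos: [0.4614, 0.1412, 0.042]
tool_rot: [0.0, 0.997, -0.072, -0.0]
contact_force: [0.9, -0.4, -0.3]
gripper_width: 1.002
grasp_force: 0.0
time: 5.2
tool_pos: [0.4616, 0.1413, 0.0402]
tool_rot: [0.0, 0.997, -0.072, -0.0]
contact_force: [-0.6, 0.5, -0.8]
gripper_width: 0.997
grasp_force: 0.0
time: 5.4
tool_pos: [0.4616, 0.1413, 0.0387]
tool_rot: [0.0, 0.997, -0.072, -0.0]
contact_force: [-0.8, -1.0, -0.4]
gripper_width: 0.994
grasp_force: 0.0
```

```bash
python3 -m inch '[{"dx":0,"dy":0,"dz":0.0015,"rx":0,"ry":0,"rz":0},{"dx":0,"dy":0,"dz":0.0015,"rx":0,"ry":0,"rz":0}]' 1; python3 -m inch '[{"dx":0,"dy":0,"dz":0.001,"rx":0,"ry":0,"rz":0},{"dx":0,"dy":0,"dz":0.001,"rx":0,"ry":0,"rz":0}]' 1;python3 -c "
from h import *;go(-.065,.154,.0385)"
```

```text
time: 5.6
tool_pos: [0.4616, 0.1413, 0.0375]
tool_rot: [0.0, 0.997, -0.072, -0.0]
contact_force: [1.2, -0.3, 0.6]
gripper_width: 1.001
grasp_force: 0.0
time: 5.8
tool_pos: [0.4618, 0.1413, 0.0369]
tool_rot: [-0.0, 0.997, -0.072, 0.0]
contact_force: [0.9, -0.3, -0.4]
gripper_width: 1.003
grasp_force: 0.0
tcp in ledge [-0.0655  0.1514  0.0369]
shift [ 0.0007 -0.0032 -0.002 ] turn [-0.    -0.     0.001] mm 3.0681700533872833
```

```bash
python3 -m inch '[{"dx":0.002,"dy":-0.003,"dz":-0.002,"rx":0,"ry":0,"rz":0},{"dx":0.012,"dy":-0.003,"dz":-0.002,"rx":0,"ry":0,"rz":0},{"dx":0.022,"dy":-0.003,"dz":-0.002,"rx":0,"ry":0,"rz":0},{"dx":0.032,"dy":-0.003,"dz":-0.002,"rx":0,"ry":0,"rz":0},{"dx":0.042,"dy":-0.003,"dz":-0.002,"rx":0,"ry":0,"rz":0}]' 1; python3 -m inch '[{"dx":0.008,"dy":0,"dz":0,"rx":0,"ry":0,"rz":0},{"dx":0.016,"dy":0,"dz":0,"rx":0,"ry":0,"rz":0},{"dx":0.024,"dy":0,"dz":0,"rx":0,"ry":0,"rz":0},{"dx":0.03,"dy":0,"dz":0,"rx":0,"ry":0,"rz":0},{"dx":0.03,"dy":0,"dz":0,"rx":0,"ry":0,"rz":0}]' 1; python3 - <<'E'
from h import *;go(.029,.154,.0385)
for cam in("top","scene"):
    im=optics.grab_frame(cam); cv2.imwrite(f"pics/{cam}2.png",cv2.resize(im[100:300,180:440,::-1],None,fx=3,fy=3))
E
```

```text
time: 6.3
tool_pos: [0.496, 0.1388, 0.0385]
tool_rot: [-0.0, 0.997, -0.072, -0.0]
contact_force: [-0.7, 1.2, 0.8]
gripper_width: 0.993
grasp_force: 0.6
time: 6.8
tool_pos: [0.52, 0.1353, 0.0386]
tool_rot: [-0.0, 0.997, -0.072, 0.0]
contact_force: [-0.4, 0.1, -0.4]
gripper_width: 0.998
grasp_force: 0.0
tcp in ledge [-0.0071  0.1539  0.0386]
shift [ 0.0451 -0.0001  0.0002] turn [-0.0001 -0.0006  0.0008] mm 36.081482732102934
```

View pics/scene2.png

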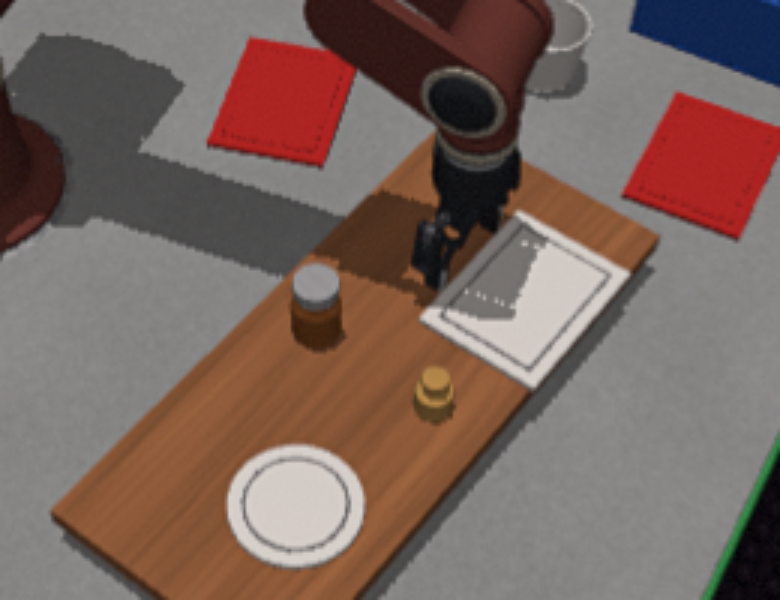

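View pics/top2.png

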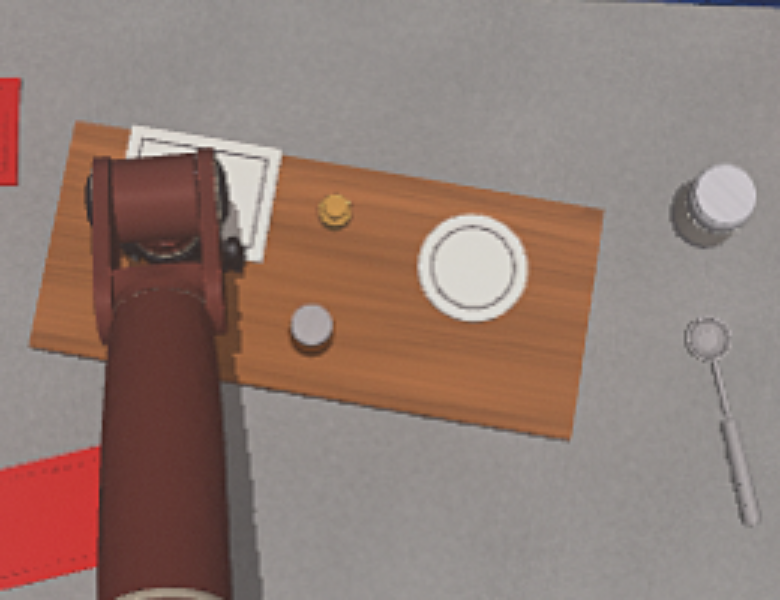

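Both views show the lid now square to the ledge, with its front just past the customers' edge. The fingers are on its rear edge, and the jar, weight and round lid haven't moved. I'll push on, stopping a little short.

```bash
python3 -m inch '[{"dx":0.008,"dy":0,"dz":0,"rx":0,"ry":0,"rz":0},{"dx":0.016,"dy":0,"dz":0,"rx":0,"ry":0,"rz":0},{"dx":0.024,"dy":0,"dz":0,"rx":0,"ry":0,"rz":0},{"dx":0.03,"dy":0,"dz":0,"rx":0,"ry":0,"rz":0},{"dx":0.03,"dy":0,"dz":0,"rx":0,"ry":0,"rz":0}]' 1; python3 - <<'E'
from h import *;go(.029,.154,.0385)
for cam in("top","scene"):
    optics.grab_frame(cam)
    for d in nets.outline_of(cam,"lid"):
        x,e,s=fitrect(contour(cam,d["pixels"],.057),.13,.17,.0015)
        print(cam,round(d["confidence"],2),d["bbox"],x.round(4),e.round(4),s,np.round(overhang(LED,x),4))
E
```

```text
time: 7.4
tool_pos: [0.5439, 0.1318, 0.0388]
tool_rot: [-0.0, 0.997, -0.072, 0.001]
contact_force: [0.4, -0.2, 0.5]
gripper_width: 1.004
grasp_force: 0.0
tcp in ledge [0.0171 0.1539 0.0388]
shift [ 0.0149 -0.0001  0.0003] turn [-0.0001 -0.0007  0.0008] mm 11.92087043379662
top 0.74 [161.8, 144.7, 52.3, 38.0] [0.6594 0.4073 0.0413] 0.0024 [131.44670105 169.58338928] [0.0254 0.4432 0.1865]
top 0.73 [249.8, 158.8, 49.3, 45.5] [ 0.6165  0.1184 -0.1019] 0.0191 [ 73.79314423 134.1158905 ] [0.0258 0.1512 0.0433]
top 0.64 [193.1, 272.6, 43.4, 49.0] [0.2317 0.2669 0.2788] 0.0118 [131.47312927 153.88360596] [-0.3821  0.2424  0.424 ]
scene 0.86 [362.3, 205.8, 70.2, 63.1] [ 0.6205  0.1113 -0.1517] 0.0028 [133.64840698 179.04597473] [ 0.0309  0.1446 -0.0065]
scene 0.84 [415.7, 155.2, 51.0, 48.3] [0.6837 0.365  0.0569] 0.0035 [124.31478882 169.45414734] [0.0553 0.4049 0.2021]
```

```bash
python3 -m inch '[{"dx":0.004,"dy":0,"dz":0,"rx":0,"ry":0,"rz":0},{"dx":0.008,"dy":0,"dz":0,"rx":0,"ry":0,"rz":0},{"dx":0.012,"dy":0,"dz":0,"rx":0,"ry":0,"rz":0},{"dx":0.0135,"dy":0,"dz":0,"rx":0,"ry":0,"rz":0},{"dx":0.0135,"dy":0,"dz":0,"rx":0,"ry":0,"rz":0}]' 1; python3 -m inch '[{"dx":-0.015,"dy":0,"dz":0,"rx":0,"ry":0,"rz":0},{"dx":-0.05,"dy":0,"dz":0,"rx":0,"ry":0,"rz":0},{"dx":-0.08,"dy":0,"dz":-0.01,"rx":0,"ry":0,"rz":0},{"dx":-0.1,"dy":0,"dz":-0.05,"rx":0,"ry":0,"rz":0},{"dx":-0.13,"dy":0,"dz":-0.09,"rx":0,"ry":0,"rz":0}]' 1; python3 - <<'E'
from h import *;go(.029,.154,.0385)
for cam in("top","scene"):
    im=optics.grab_frame(cam); cv2.imwrite(f"pics/{cam}3.png",cv2.resize(im[100:300,180:440,::-1],None,fx=3,fy=3))
    for d in nets.outline_of(cam,"lid"):
        x,e,s=fitrect(contour(cam,d["pixels"],.057),.13,.17,.0015)
        print(cam,round(d["confidence"],2),d["bbox"],x.round(4),e.round(4),s,np.round(overhang(LED,x),4))
E
```

```text
time: 8.1
tool_pos: [0.5539, 0.1304, 0.0386]
tool_rot: [-0.0, 0.997, -0.072, 0.0]
contact_force: [-0.6, 0.1, -1.0]
gripper_width: 0.996
grasp_force: 0.0
time: 8.6
tool_pos: [0.4486, 0.1453, 0.1103]
tool_rot: [0.0, 0.997, -0.072, -0.001]
contact_force: [0.1, 0.2, 2.0]
gripper_width: 0.999
grasp_force: 0.0
tcp in ledge [-0.0791  0.1534  0.1103]
shift [ 0.1353 -0.0006  0.0895] turn [0.0004 0.0013 0.0009] mm 129.7789896006804
top 0.93 [247.3, 153.9, 57.2, 47.4] [ 0.6288  0.1147 -0.1524] 0.005 [130.83146667 171.62802124] [ 0.0386  0.1493 -0.0072]
top 0.82 [162.0, 144.2, 52.6, 38.4] [0.6592 0.4064 0.0324] 0.0021 [131.12985229 166.75042725] [0.0255 0.4423 0.1776]
top 0.75 [189.6, 272.9, 41.9, 48.4] [0.2314 0.2646 0.2526] 0.0154 [129.61993408 139.25135803] [-0.3814  0.2401  0.3978]
scene 0.84 [364.8, 206.3, 74.3, 60.6] [ 0.63    0.111  -0.1429] 0.0023 [133.4581604  177.34103394] [0.0403 0.1457 0.0023]
scene 0.78 [414.2, 156.3, 53.2, 49.2] [0.6823 0.365  0.0359] 0.0022 [126.59540558 174.57876587] [0.0542 0.4047 0.1811]
scene 0.61 [275.9, 133.8, 45.6, 42.2] [0.2621 0.2277 0.2643] 0.0023 [129.47073364 172.99624634] [-0.3459  0.208   0.4095]
scene 0.44 [326.1, 232.7, 14.9, 17.0] [ 0.6468  0.0049 -1.7449] 0.0119 [33.01433563 59.58031082] [ 0.0054  0.0432 -1.5997]
```

View pics/top3.png

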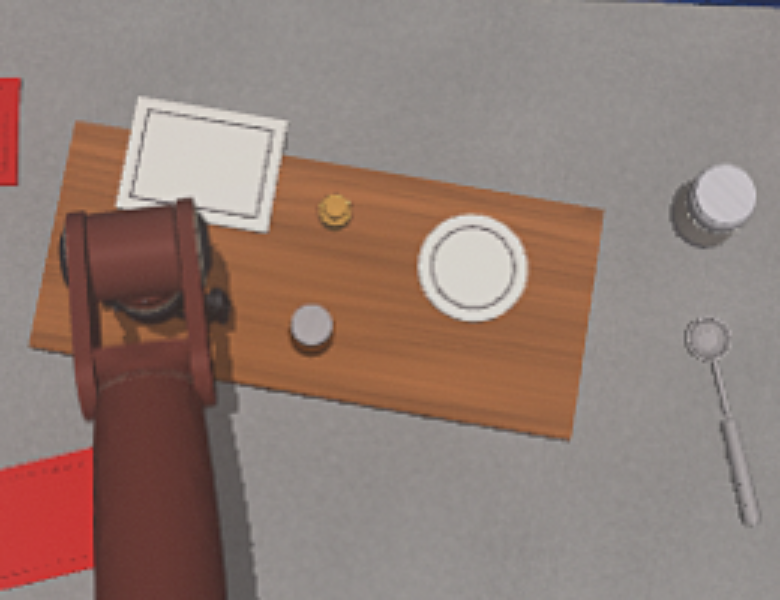

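The top view shows the lid at (200,163), hanging out and parallel to the edge; everything else is in place. I'll raise the hand and take a clean final measurement.

```bash
python3 -m inch '[{"dx":-0.02,"dy":0,"dz":-0.05,"rx":0,"ry":0,"rz":0},{"dx":-0.03,"dy":0,"dz":-0.1,"rx":0,"ry":0,"rz":0},{"dx":-0.03,"dy":0,"dz":-0.13,"rx":0,"ry":0,"rz":0},{"dx":-0.03,"dy":0,"dz":-0.13,"rx":0,"ry":0,"rz":0},{"dx":-0.03,"dy":0,"dz":-0.13,"rx":0,"ry":0,"rz":0}]' 1; python3 - <<'E'
from h import *
for cam,near in(("top",(245,156)),("scene",(368,205))):
    im=optics.grab_frame(cam); m=lidmask(im,near,cam); P=contour(cam,m,.057)
    x,e,s=fitrect(P,.13,.17,.0008); print(cam,m.sum(),x.round(4),e.round(4),s,np.round(overhang(LED,x),4))
E
```

```text
time: 9.3
tool_pos: [0.4267, 0.1486, 0.2132]
tool_rot: [0.0, 0.997, -0.072, -0.001]
contact_force: [0.3, -0.3, -0.5]
gripper_width: 0.998
grasp_force: 0.0
top 146560 [ 0.3357  0.0984 -0.1425] 0.7162 [1541.09924316 2060.82861328] [-0.2491  0.0907  0.0027]
scene 2220 [ 0.6285  0.114  -0.1453] 0.0008 [130.79556274 173.23413086] [ 3.840e-02  1.485e-01 -1.000e-04]
```

```bash
python3 -c "
from plant import ticket;print(ticket.job_done())"
```

```text
the job is handed in; nothing more can be done
None
```

The white tub lid now hangs about 38–39 mm over the customers' edge with its long side parallel to it; nothing else appears to have moved, the hand is clear, and the job is handed in.

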